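# Rock a stone seal out of the carving bed

## Task

The square stone seal is stuck between the cork jaws of the wooden carving bed. Take it by its left and right faces and rock it in its slot, left and right, starting to the left, at least twice each way and a good 8 degrees each time, easing it up until it frees, and finish while still holding it upright over the slot with its foot two to three centimetres above the bed's top. The stone is soft: grip it gently, with no more than about 12 newtons from each finger, and do not disturb anything standing around.

Things in the scene. Friction and masses are not known exactly. Their poses are not given: they have to be found in the camera images.
- bed: Dark wooden seal-carving bed, screwed to the table: 130 mm along its x, 100 mm along its y (left is +y), 40 mm tall, origin at the centre of its underside, yaw within 0.5 rad of the robot's x axis. Brass screw heads at its -x and +x ends reach 84 mm from the centre.
- slot (a point): Middle of the slot's mouth, level with the bed's top (40 mm up). The slot is 31 mm wide along the bed's y and 22 mm deep. Cork jaws flush with the top, 20 mm tall, 30 mm wide, press the seal from -x and +x, each by a spring with about 20 N: pulled straight, the seal slides only at some 24 N, more than a gentle grip holds, but rocked it creeps up easily; once it is out the jaws close 3 mm.
- seal_mid (a point): Centre (half-way up) of the stuck seal: pale veined stone, 26 x 26 x 70 mm, 0.10 to 0.16 kg, upright in the slot, axes parallel to the bed's. 22 mm are in the slot, 48 mm above the bed. Jaws hold its -x and +x faces; beside its -y and +y faces are 2.5 mm of free space, so it rocks left and right (about the bed's x axis) by up to 0.2 rad. Grip these faces above the bed.
- seal_foot (a point): Centre of the seal's underside, 35 mm below seal_mid along the seal's z; at the start 18 mm above the table.
- seal_top (a point): Centre of the seal's top face, 35 mm above seal_mid along the seal's z; at the start 88 mm above the table.
- spare_seal: Bystander, loose: a spare square seal, standing, 30 x 30 x 50 mm, 0.11 kg, of the same stone; origin at the centre of its underside.
- round_seal: Bystander, loose: a spare round seal, standing, 28 mm across, 46 mm tall, same stone; origin at the centre of its underside.
- paste_tin: Bystander, loose: a low round lidded porcelain pot, 66 mm across, 29 mm tall; origin at the centre of its underside.
- pot_left: Bystander, loose: an empty white plastic water pot, 112 mm across, 115 mm tall, far left; origin at the centre of its underside.
- pot_right: Bystander, loose: a white plastic water pot with brushes, 112 mm across, 115 mm tall (brush tips about 220 mm up), right side; origin at the centre of its underside.
- ink_bottle: Bystander, loose: a grey squeeze bottle with black cap, 52 mm across, 130 mm tall, left side; origin at the centre of its underside.
- palette: Bystander, loose: a white porcelain plate, 120 mm across, 18 mm tall, right side; origin at the centre of its underside.
Mind the look-alikes: they are no part of the job. Leave any black or blue look-alike of the part that bears seal_mid alone.

How it is judged:
On the way, in this order (a step that is already met when the one before it is completed fails the run):
1. seal, still held in the slot, rocked to the left (z of seal_foot in the frame of bed below 0.034 m and angle between seal_mid's own z axis and vertical between 0.08 and 0.5 rad and y of seal_top in the frame of bed above 0.001 m).
2. then, still in the slot, rocked to the right (z of seal_foot in the frame of bed below 0.034 m and angle between seal_mid's own z axis and vertical between 0.08 and 0.5 rad and y of seal_top in the frame of bed below -0.001 m).
3. and, still in the slot, rocked to the left again (all of step 1).
4. and, still in the slot, rocked to the right again (all of step 2).
5. seal free of the bed and held upright just above it (z of seal_foot in the frame of bed between 0.045 and 0.09 m and horizontal distance between seal_mid and bed below 0.03 m and angle between seal_mid's own z axis and vertical below 0.2 rad and contact force between the fingers and seal above 1 N and contact force between seal and bed below 0.1 N), for 0.3 s.
At the end, for the whole second after the job is handed in: The fingers hold the seal at rest (under 20 mm/s), touching nothing of the bed, upright to 0.2 rad, its centre within 30 mm of the bed's centre seen from above, its foot 5 to 50 mm above the bed's top; every bystander is within 20 mm of where it started (all of step 5 and linear speed of seal below 0.02 m/s and distance of each of spare_seal, round_seal, paste_tin, pot_left, pot_right, ink_bottle, palette from where it was at the start of the episode below 0.02 m); the arm keeps its last pose, push and grip.
It fails at once if the soft stone gripped too hard (over 40 N between fingers and seal, both fingers added) (contact force between the fingers and seal above 40 N).
It fails at once if a bystander disturbed (moved over 20 mm) (distance of any of spare_seal, round_seal, paste_tin, pot_left, pot_right, ink_bottle, palette from where it was at the start of the episode above 0.02 m).
It also fails if it takes over 58 s, if anything falls off the work surface, if the arm or the gripper's body presses on something with over 40 N, if the wrist force passes 120 N, or if a joint passes its speed limit or range.

## Robot

A 6-joint arm with a two-finger parallel gripper is mounted at the origin on the work surface. World frame = base frame: x ahead of the robot, y to its left, z up, the work surface at z = 0. Lengths are in m, angles in rad, forces in N, time in s.
With the tool pointing down it reaches from about 0.3 to 0.825 m from the base axis. Payload 5.4 kg.
Tool frame: the origin (TCP) lies on the centre line of the jaws, within the pads' length; the fingertips stand 19 mm ahead of it and the grasp point (between the pads) is the TCP; y points along the fingers, z is the direction in which the jaws open and shut, and the axes are right-handed (so a half turn about y gives the same grasp; the last joint's range is limited). The gripper opens to 92 mm and grips with 3 to 60 N. Pads are 20 mm wide; open, the fingers measure 128 mm over their backs; the gripper's body (75 mm by 189 mm) begins 69 mm behind the grasp point.
Start: joints at [-1.386, 0.158, 1.597, -0, 1.386, -0.21], TCP at [0.221, -0.531, 0.201] pointing down, gripper open.
Joint ranges: [-2.91, 2.91], [-0.94, 2.29], [0.18, 2.7], [-1.29, 4.43], [0.17, 2.64], [-3, 3]. Speed limits (rad/s): [2.57, 2.57, 3.14, 3.14, 3.14, 3.14].

## Interface

Orientations are given as a rotation vector (axis times angle).
In Python, from station import telemetry, camera, camera_params, ticket gives the robot as it stands.
- The arm moves only by the tool send_rows, never from a script. Its argument "plan" is a list of rows, each an object with "delta_pos": the shift along the tool's x, y, z as a fraction of full scale, a list of three; "delta_rot": the turn, a rotation vector about the tool's x, y, z as a fraction of full scale, a list of three; "fingers": the closure in counts, from 0 (fully open) to 255 (shut). A call has 1 to 12 rows; each row is the pose to reach, as a shift and turn from the pose measured when the call began, along the tool's axes at that moment; what a row does not reach only later rows make up. Full scale, the value 1, is 400 mm for a shift and pi/4 rad for a turn. A row lasts 1/8 s, in which the tool goes at most 62.5 mm and 10.7 degrees, less where a joint would pass 70% of its speed; a pose out of reach is approached as far as the arm can. A call with a number of a shift or a turn outside -1 to 1 is refused whole. A call with a gripper value outside its range is refused whole. The fingers move at their own pace and stop on an object; "grip_force" is the grip in N (left out, the last holds). Time passes only in rows, so rows that repeat a pose let the fingers close. It gives the time, the measured TCP pose, the force and the opening at its end, in the units of the state.
- telemetry.get_obs(): the state, without advancing time (a new reading comes with each control period).
- camera(name): name is "scene" or "top" or "wrist"; returns the picture (420x560x3 uint8, red, green, blue); there is no depth.
- camera_params(name): a dict with "vfov" (degrees; the focal length in pixels is half the picture's height over the tangent of half this angle, whatever the lens; pixels are square), "cx", "cy" (the principal point, pixels), "T" (4x4, takes a point from camera to world coordinates). Camera axes: x right, y down, z forward; pixel columns grow to the right and rows downward; lengths in m; the calibration is good to about 2 mm. A picture is of the moment at which its call begins: read the wrist's pose just before it. camera_params takes no time and is no camera call; for the wrist camera it gives the pose at the moment of the call.
- ticket.finish_job(): hands the job in, once; it reports no verdict.
The state is a dict: "time": time; "joints": joint angles; "dq": joint speeds; "tau": joint torques, N m; "position": TCP position; "ee_rot": TCP orientation; "wrist_force": force on the tool from outside, world axes, zero at the start; "moment": the same for the moment, N m; "grip_width": finger opening in m.
Only numpy, scipy, OpenCV 4.12 (cv2) and the standard library are available. Lean on these libraries where they do the work, as an engineer would, in place of code of your own. Each camera call takes 0.05 s, during which the arm holds its last target.

## Working session

There is one attempt and no reset: what is moved stays moved. The work goes in short steps, Python scripts to look and compute and a tool call to move; the robot and the scene stay as the last step left them, time stands still between calls to the robot, and variables do not carry over. Pictures are saved under pics/ and viewed, and the job is handed in when it is done.

Besides the shell and the picture viewer there is one more tool, called after "Call:" as name(argument=value, ...), one argument or row to a line, values as JSON. send_rows: Moves the arm, as the interface text tells. Shift numbers are shares of 400 mm and turn numbers shares of pi/4 rad, none past 1 either way. Its arguments: {"type":"object","properties":{"plan":{"type":"array"},"grip_force":{"type":"number"}},"required":["plan"]}

```bash
mkdir -p pics; ls; python3 - <<'E'
from station import telemetry,camera,camera_params
import cv2,numpy as np
o=telemetry.get_obs();print(o)
for n in ["scene","top"]:
    cv2.imwrite(f"pics/{n}0.png",camera(n)[:,:,::-1]);print(n,camera_params(n))
E
```

```text
pics
{'time': 0.0, 'joints': array([-1.38612874e+00,  1.59056095e-01,  1.59823908e+00,  1.46085513e-07,
        1.38616643e+00, -2.10101758e-01]), 'dq': array([ 1.42339016e-03,  7.22858671e-05,  1.00618861e-03, -3.53045326e-05,
        5.00522548e-04, -3.32872434e-04]), 'tau': array([ 2.33052204e-03, -3.85573626e+01, -3.22104478e+01,  7.02087628e-02,
        3.76603240e-02, -1.45602471e-04]), 'position': array([ 0.22100019, -0.53013109,  0.19991155]), 'ee_rot': array([-0.40090195,  2.00665595, -2.00283529]), 'wrist_force': array([-0.01285491, -0.83493194,  0.20907415]), 'moment': array([ 0.07315233, -0.00720727, -0.02734597]), 'grip_width': 0.09212370553891389}
scene {'vfov': 55.521103130618854, 'cx': 278.0066683071479, 'cy': 212.5620286587674, 'T': array([[-0.78977454,  0.34274416, -0.50870681,  1.17520352],
       [ 0.6132396 ,  0.4599845 , -0.64214597,  0.81572115],
       [ 0.01390547, -0.8191097 , -0.57346834,  0.8042894 ],
       [ 0.        ,  0.        ,  0.        ,  1.        ]])}
top {'vfov': 47.65700898402508, 'cx': 279.95308804726113, 'cy': 213.78073064872203, 'T': array([[-4.66537014e-03, -9.90436009e-01,  1.37893968e-01,
         2.95671103e-01],
       [-9.99988592e-01,  4.47943500e-03, -1.65868889e-03,
         4.29187587e-03],
       [ 1.02513814e-03, -1.37900133e-01, -9.90445608e-01,
         1.60500275e+00],
       [ 0.00000000e+00,  0.00000000e+00,  0.00000000e+00,
         1.00000000e+00]])}
```

View pics/scene0.png

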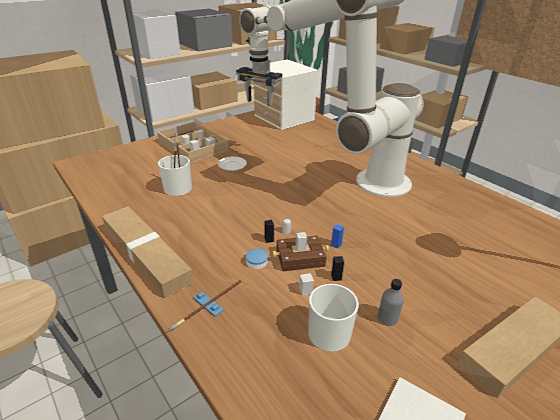

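View pics/top0.png

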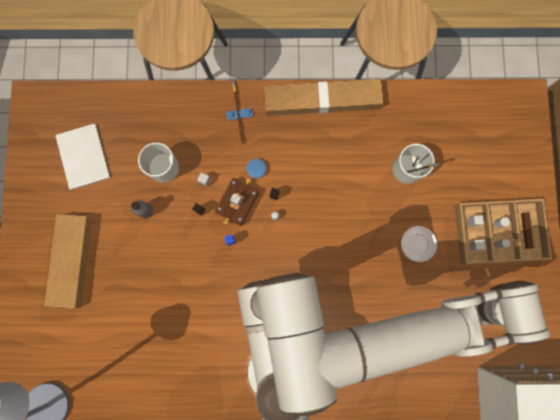

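The bed is at top (238,200), with the pale seal in it at about (236,199). Look-alikes in the top picture are the white spare square (204,179), round white (275,215), black blocks (275,194) and (198,209), and a blue block (230,239). I'll check the choice in a close crop.

```bash
python3 - <<'E'
import cv2,numpy as np
a=cv2.imread("pics/top0.png")[145:255,180:300];b=cv2.imread("pics/scene0.png")[205:305,235:365]
cv2.imwrite("pics/c0.png",cv2.resize(a,None,fx=5,fy=5,interpolation=cv2.INTER_CUBIC))
cv2.imwrite("pics/c1.png",cv2.resize(b,None,fx=5.5,fy=5.5,interpolation=cv2.INTER_CUBIC))
E
```

```text
(no output)
```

View pics/c0.png

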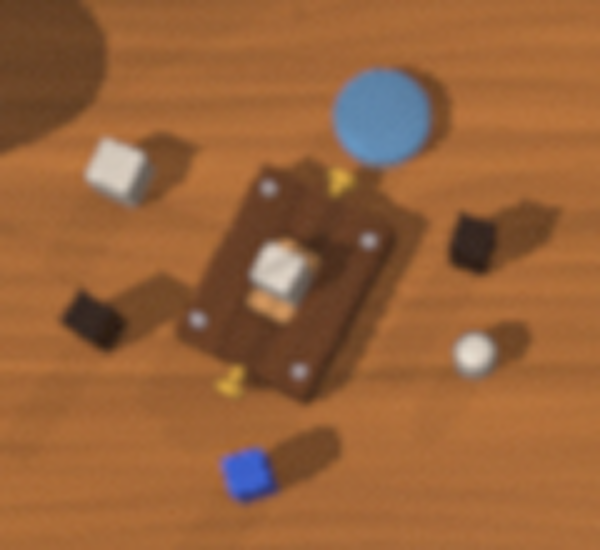

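View pics/c1.png

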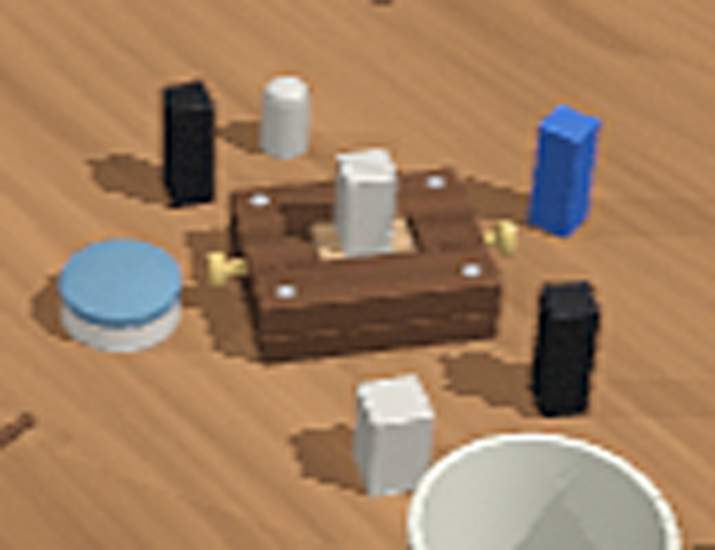

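```bash
cat > h.py <<'E'
import numpy as np,cv2
from scipy.spatial.transform import Rotation as R
from station import telemetry,camera,camera_params
def ray(p,uv):
    f=210/np.tan(np.radians(p["vfov"])/2)
    d=np.array([(uv[0]-p["cx"])/f,(uv[1]-p["cy"])/f,1.]);T=p["T"];return T[:3,3],T[:3,:3]@d
def atz(p,uv,z):
    o,d=ray(p,uv);return o+d*(z-o[2])/d[2]
def proj(p,X):
    f=210/np.tan(np.radians(p["vfov"])/2);T=p["T"];c=T[:3,:3].T@(np.array(X)-T[:3,3]);return np.array([p["cx"]+f*c[0]/c[2],p["cy"]+f*c[1]/c[2]])
def todelta(pos,Rm,o=None):
    "world target -> delta_pos, delta_rot fractions"
    o=o or telemetry.get_obs();R0=R.from_rotvec(o["ee_rot"])
    dp=R0.inv().apply(np.array(pos)-o["position"])/0.4
    dr=(R0.inv()*R.from_matrix(Rm)).as_rotvec()/(np.pi/4)
    return dp.round(4),dr.round(4)
def down(yaw):
    "tool z = bed y dir (opening), tool y=down"
    z=np.array([-np.sin(yaw),np.cos(yaw),0]);y=np.array([0,0,-1.]);return np.c_[np.cross(y,z),y,z]
E
python3 - <<'E'
from h import *
p=camera_params("top")
g=lambda u,v:((u+.5)/5-.5+180,(v+.5)/5-.5+145)
S=[atz(p,g(*q),.04) for q in [(268,187),(369,240),(299,371),(197,319)]]
for s in S:print(s)
print("c",np.mean(S,0));d=S[0]-S[3]+S[1]-S[2];print("yaw",np.arctan2(d[1],d[0]))
print("sealtop",atz(p,g(279,268),.088))
for n,q,z in [("spare",(115,168),.05),("blkL",(85,318),.06),("blkR",(475,240),.06),("round",(474,352),.046),("blue",(247,474),.06),("tin",(382,116),.029)]:print(n,atz(p,g(*q),z))
print("pot",atz(p,(157,160),.115),"bot",atz(p,(137,207),.13))
o=telemetry.get_obs();print(R.from_rotvec(o["ee_rot"]).as_matrix().round(3));print(camera_params("wrist"))
E
```

```text
[0.62188439 0.15797476 0.04      ]
[0.58546154 0.09011999 0.04      ]
[0.49735191 0.13629953 0.04      ]
[0.53255365 0.20442916 0.04      ]
c [0.55931287 0.14720586 0.04      ]
yaw -0.48113692142459635
sealtop [0.55842531 0.14566862 0.088     ]
spare [0.6331745  0.25917897 0.05      ]
blkL [0.53052283 0.27546222 0.06      ]
blkR [0.58144495 0.01904574 0.06      ]
round [0.5087315  0.02007567 0.046     ]
blue [0.42730759 0.16799009 0.06      ]
tin [0.67292215 0.08216421 0.029     ]
pot [0.67939587 0.39609712 0.115     ] bot [0.52453309 0.4501934  0.13      ]
[[-0.923 -0.     0.385]
 [-0.385  0.002 -0.923]
 [-0.    -1.    -0.002]]
{'vfov': 70.99874930070446, 'cx': 277.2050302562377, 'cy': 211.85039340684477, 'T': array([[ 0.3842081 , -0.89446877, -0.22871325,  0.2854795 ],
       [-0.92324543, -0.37261254, -0.09368975, -0.50287616],
       [-0.00141887,  0.24715482, -0.96897496,  0.38513726],
       [ 0.        ,  0.        ,  0.        ,  1.        ]])}
```

Call:
send_rows(
  plan=[
    {"delta_pos": [-0.47,-0.12,-0.41],"delta_rot": [0,-0.96,0],"fingers": 0},
    {"delta_pos": [-0.47,-0.12,-0.41],"delta_rot": [0,-0.96,0],"fingers": 0},
    {"delta_pos": [-0.47,-0.12,-0.41],"delta_rot": [0,-0.96,0],"fingers": 0},
    {"delta_pos": [-0.47,-0.12,-0.41],"delta_rot": [0,-0.96,0],"fingers": 0},
    {"delta_pos": [-0.47,-0.12,-0.41],"delta_rot": [0,-0.96,0],"fingers": 0},
    {"delta_pos": [-0.47,-0.12,-0.41],"delta_rot": [0,-0.96,0],"fingers": 0},
  ],
  grip_force=10,
)

```text
time: 0.85
position: [0.3314, -0.3067, 0.2481]
ee_rot: [-0.979, 1.515, -1.512]
wrist_force: [-0.4, 0.0, -0.1]
grip_width: 0.092
```

```bash
python3 - <<'E'
from h import *
print(todelta([.558,.146,.25],down(-.481)),telemetry.get_obs()["joints"])
E
```

```text
(array([-1.2647, -0.0037,  0.0525]), array([ 4.0000e-04, -1.9257e+00, -2.2000e-03])) [-1.01566832e+00 -2.01610945e-01  1.85821462e+00  7.54050196e-05
  1.48658169e+00 -5.93068445e-01]
```

Call:
send_rows(
  plan=[
    {"delta_pos": [-0.63,0,0.025],"delta_rot": [0,-0.96,0],"fingers": 0},
    {"delta_pos": [-0.63,0,0.025],"delta_rot": [0,-0.96,0],"fingers": 0},
    {"delta_pos": [-0.63,0,0.025],"delta_rot": [0,-0.96,0],"fingers": 0},
    {"delta_pos": [-0.63,0,0.025],"delta_rot": [0,-0.96,0],"fingers": 0},
    {"delta_pos": [-0.63,0,0.025],"delta_rot": [0,-0.96,0],"fingers": 0},
    {"delta_pos": [-0.63,0,0.025],"delta_rot": [0,-0.96,0],"fingers": 0},
  ],
)

```text
time: 1.6
position: [0.4436, -0.0823, 0.2477]
ee_rot: [-1.347, 0.966, -0.962]
wrist_force: [-0.8, -0.5, 0.0]
grip_width: 0.092
```

```bash
python3 - <<'E'
from h import *
print(todelta([.558,.146,.25],down(-.481)),telemetry.get_obs()["joints"])
E
```

```text
(array([-0.448 , -0.0058,  0.455 ]), array([ 0.0012, -0.9692, -0.0031])) [-4.52620208e-01 -2.01614508e-01  1.85904211e+00  1.10535564e-04
  1.48671584e+00 -7.81212408e-01]
```

Call:
send_rows(
  plan=[
    {"delta_pos": [-0.45,0,0.455],"delta_rot": [0,-0.969,0],"fingers": 0},
    {"delta_pos": [-0.45,0,0.455],"delta_rot": [0,-0.969,0],"fingers": 0},
    {"delta_pos": [-0.45,0,0.455],"delta_rot": [0,-0.969,0],"fingers": 0},
    {"delta_pos": [-0.45,0,0.455],"delta_rot": [0,-0.969,0],"fingers": 0},
    {"delta_pos": [-0.45,0,0.455],"delta_rot": [0,-0.969,0],"fingers": 0},
    {"delta_pos": [-0.45,0,0.455],"delta_rot": [0,-0.969,0],"fingers": 0},
    {"delta_pos": [-0.45,0,0.455],"delta_rot": [0,-0.969,0],"fingers": 0},
  ],
)

```text
time: 2.48
position: [0.5578, 0.1443, 0.2478]
ee_rot: [-1.537, 0.382, -0.379]
wrist_force: [-0.3, -0.2, -0.1]
grip_width: 0.0919
```

```bash
python3 - <<'E'
from h import *
import pickle
o=telemetry.get_obs();p=camera_params("wrist");im=camera("wrist")
pickle.dump(p,open("w1.pkl","wb"));cv2.imwrite("pics/w1.png",im[:,:,::-1]);print(o["position"],o["joints"])
E
```

```text
[0.55779429 0.14433505 0.2478008 ] [ 4.30993453e-02  1.35169918e-01  1.53035134e+00  8.01183734e-04
  1.47825446e+00 -1.04228452e+00]
```

View pics/w1.png

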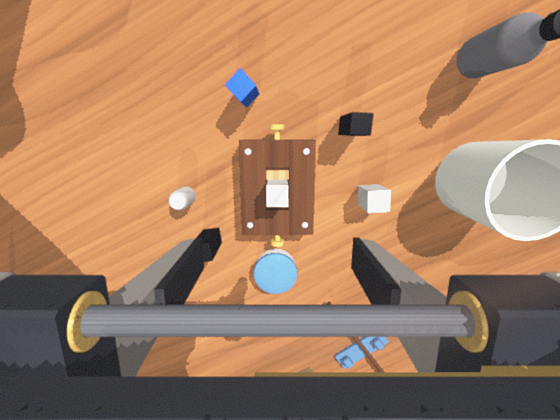

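The wrist view shows the bed upright and aligned at (277,187), with the pale seal's top face at about (277,199). The white spare at (375,198), round seal at (181,198), black at (357,124) and blue at (241,86) all stand clear of it.

```bash
python3 - <<'E'
import cv2
a=cv2.imread("pics/w1.png")[115:255,220:340]
cv2.imwrite("pics/c2.png",cv2.resize(a,None,fx=4.25,fy=4.25,interpolation=cv2.INTER_CUBIC))
E
```

```text
(no output)
```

View pics/c2.png

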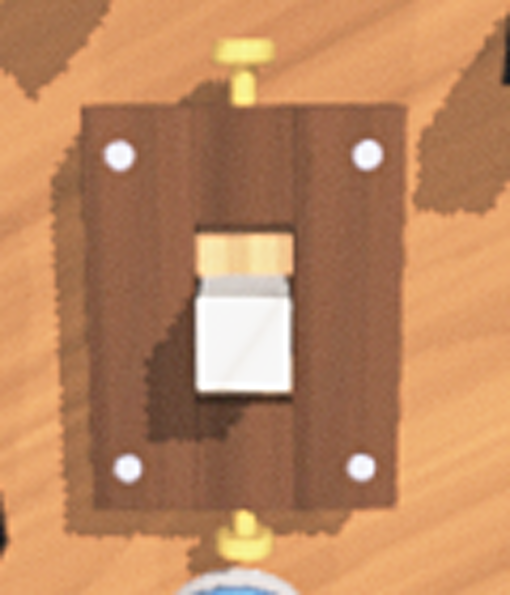

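```bash
python3 - <<'E'
from h import *
import pickle
p=pickle.load(open("w1.pkl","rb"))
g=lambda u,v:((u+.5)/4.25-.5+220,(v+.5)/4.25-.5+115)
S=[atz(p,g(*q),.04) for q in [(361,467),(367,155),(119,155),(127,468)]]
c=np.mean(S,0);d=S[0]-S[1]+S[3]-S[2];yw=np.arctan2(d[1],d[0]);print("bed",c,"yaw",yw, [np.linalg.norm(S[i]-S[i-1]) for i in range(4)])
T=[atz(p,g(*q),.088) for q in [(292,296),(292,393),(196,393),(196,296)]]
print("top",np.mean(T,0));d=T[1]-T[0]+T[2]-T[3];print("yaw",np.arctan2(d[1],d[0]),[np.linalg.norm(T[i]-T[i-1]) for i in range(4)])
C=[atz(p,g(*q),.04) for q in [(406,104),(398,510),(95,510),(82,104)]]
d=C[1]-C[0]+C[2]-C[3];print("corners",np.mean(C,0),np.arctan2(d[1],d[0]),[np.linalg.norm(C[i]-C[i-1]) for i in range(4)])
for n,q,z in [("blkL",(357,122),.06),("spare",(373,196),.05),("round",(181,199),.046)]:
    print(n,R.from_euler('z',-yw).apply(atz(p,q,z)-c).round(3))
print(todelta([c[0],c[1],.11],down(yw)), todelta([c[0],c[1],.071],down(yw)))
E
```

```text
bed [0.55701531 0.14535573 0.04      ] yaw -0.48302342834120326 [np.float64(0.07669513867594063), np.float64(0.10024590103780003), np.float64(0.07637056877462291), np.float64(0.1005845674246666)]
top [0.55697341 0.14557856 0.088     ]
yaw -0.48605080772878384 [np.float64(0.026679862082433635), np.float64(0.02770567597309806), np.float64(0.027204494818500152), np.float64(0.027705476376754336)]
corners [0.5570232  0.14599574 0.04      ] -0.47970807581643654 [np.float64(0.09880001344056394), np.float64(0.13033534930568857), np.float64(0.1001857895473313), np.float64(0.13032270631442722)]
blkL [-0.085  0.097  0.02 ]
spare [0.008 0.127 0.01 ]
round [ 0.012 -0.129  0.006]
(array([-0.0017,  0.3448,  0.0009]), array([ 0.0003, -0.0025, -0.0028])) (array([-0.0015,  0.4423,  0.0009]), array([ 0.0003, -0.0025, -0.0028]))
```

Call:
send_rows(
  plan=[
    {"delta_pos": [-0.001,0.15,0.002],"delta_rot": [0,0,0],"fingers": 90},
    {"delta_pos": [-0.001,0.25,0.002],"delta_rot": [0,0,0],"fingers": 90},
    {"delta_pos": [-0.001,0.33,0.002],"delta_rot": [0,0,0],"fingers": 90},
    {"delta_pos": [-0.001,0.38,0.002],"delta_rot": [0,0,0],"fingers": 90},
    {"delta_pos": [-0.001,0.42,0.002],"delta_rot": [0,0,0],"fingers": 90},
    {"delta_pos": [-0.001,0.44,0.002],"delta_rot": [0,0,0],"fingers": 90},
    {"delta_pos": [-0.001,0.44,0.002],"delta_rot": [0,0,0],"fingers": 90},
    {"delta_pos": [-0.001,0.44,0.002],"delta_rot": [0,0,0],"fingers": 90},
  ],
  grip_force=10,
)

```text
time: 3.52
position: [0.5582, 0.1456, 0.0729]
ee_rot: [-1.536, 0.381, -0.38]
wrist_force: [-0.3, -0.9, 0.2]
grip_width: 0.0595
```

```bash
python3 - <<'E'
from h import *
import pickle
p=camera_params("wrist");im=camera("wrist")
cv2.imwrite("pics/w2.png",im[:,:,::-1]);cv2.imwrite("pics/s2.png",cv2.resize(camera("scene")[190:300,230:370,::-1],None,fx=5,fy=5,interpolation=cv2.INTER_CUBIC))
print(todelta([.557,.1456,.071],down(-.483)),telemetry.get_obs()["wrist_force"])
print(proj(p,[.557,.1456,.088]))
E
```

```text
(array([-0.0023,  0.0046, -0.0016]), array([-0.0009, -0.0025, -0.001 ])) [ 0.69177344 -0.37116494 -0.4951338 ]
[274.7882469  251.18211122]
```

View pics/w2.png

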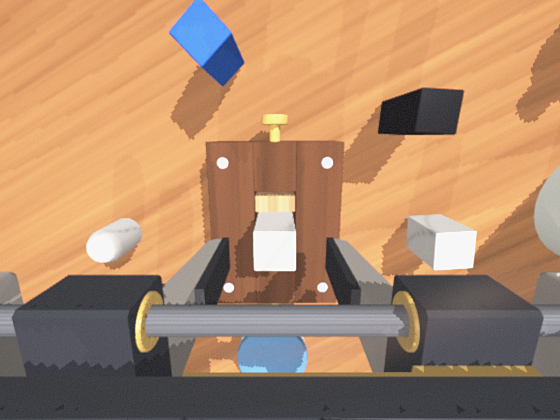

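View pics/s2.png

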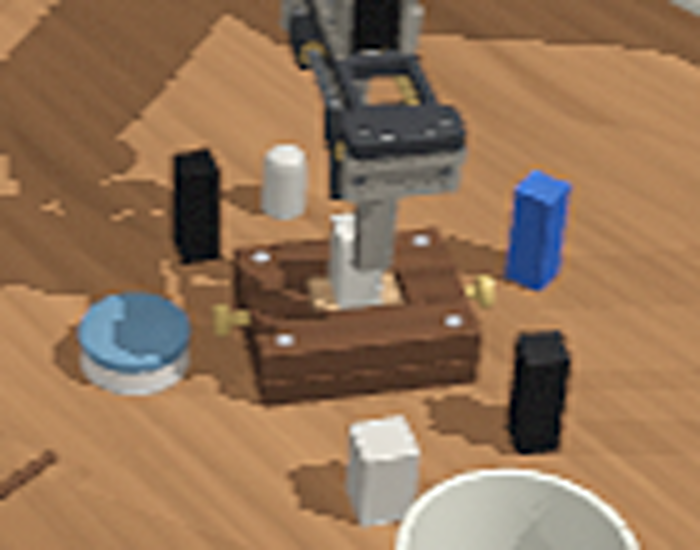

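Call:
send_rows(
  plan=[
    {"delta_pos": [-0.002,0.002,-0.0015],"delta_rot": [0,-0.0025,0],"fingers": 140},
    {"delta_pos": [-0.002,0.002,-0.0015],"delta_rot": [0,-0.0025,0],"fingers": 165},
    {"delta_pos": [-0.002,0.002,-0.0015],"delta_rot": [0,-0.0025,0],"fingers": 175},
    {"delta_pos": [-0.002,0.002,-0.0015],"delta_rot": [0,-0.0025,0],"fingers": 185},
    {"delta_pos": [-0.002,0.002,-0.0015],"delta_rot": [0,-0.0025,0],"fingers": 195},
    {"delta_pos": [-0.002,0.002,-0.0015],"delta_rot": [0,-0.0025,0],"fingers": 210},
    {"delta_pos": [-0.002,0.002,-0.0015],"delta_rot": [0,-0.0025,0],"fingers": 230},
  ],
  grip_force=5,
)

```text
time: 4.5
position: [0.5568, 0.1449, 0.0721]
ee_rot: [-1.538, 0.38, -0.378]
wrist_force: [-2.4, -4.7, 2.8]
grip_width: 0.026
```

Call:
send_rows(
  plan=[
    {"delta_pos": [0,0,0],"delta_rot": [0,0,0],"fingers": 255},
    {"delta_pos": [0,0,0],"delta_rot": [0,0,0],"fingers": 255},
    {"delta_pos": [0,0,0],"delta_rot": [0,0,0],"fingers": 255},
  ],
  grip_force=11,
)

```text
time: 4.88
position: [0.5567, 0.1448, 0.0721]
ee_rot: [-1.538, 0.38, -0.378]
wrist_force: [-2.0, -2.9, 1.8]
grip_width: 0.0253
```

```bash
python3 - <<'E'
from h import *
o=telemetry.get_obs();print(o["position"],o["ee_rot"],o["wrist_force"],o["moment"],o["grip_width"])
print(todelta([.557,.1456,.071],down(-.483)))
E
```

```text
[0.55674089 0.14482003 0.07207997] [-1.53825095  0.3796385  -0.37754067] [-1.98968518 -2.92334079  1.75531395] [-0.60993656  0.23919489  0.02629794] 0.02529975353397471
(array([-0.0003,  0.0027,  0.002 ]), array([ 0.0014,  0.0002, -0.0014]))
```

Call:
send_rows(
  plan=[
    {"delta_pos": [0,0,0.004],"delta_rot": [-0.05,0,0],"fingers": 255},
    {"delta_pos": [0,-0.0005,0.0085],"delta_rot": [-0.1,0,0],"fingers": 255},
    {"delta_pos": [0,-0.001,0.013],"delta_rot": [-0.155,0,0],"fingers": 255},
    {"delta_pos": [0,-0.002,0.0172],"delta_rot": [-0.21,0,0],"fingers": 255},
    {"delta_pos": [0,-0.0025,0.0172],"delta_rot": [-0.21,0,0],"fingers": 255},
    {"delta_pos": [0,-0.0025,0.0172],"delta_rot": [-0.21,0,0],"fingers": 255},
  ],
)

```text
time: 5.62
position: [0.5599, 0.1508, 0.0728]
ee_rot: [-1.702, 0.419, -0.352]
wrist_force: [-2.1, -4.3, 3.3]
grip_width: 0.0255
```

```bash
cat >> h.py <<'E'
C0=np.array([.5567,.1448,.0721]);B=R.from_euler('z',-.483).as_matrix()
def stat(tag):
    o=telemetry.get_obs();Rm=R.from_rotvec(o["ee_rot"]).as_matrix();up=B.T@(-Rm[:,1])
    print("tilt left %.3f fwd %.3f"%(np.arctan2(up[1],up[2]),np.arctan2(up[0],up[2])),"bedpos-C0 mm",(B.T@(o["position"]-C0)*1e3).round(2),"F",(B.T@o["wrist_force"]).round(1),"M",(B.T@o["moment"]).round(2),"w",round(o["grip_width"]*1e3,2),"t",round(o["time"],2))
    p=camera_params("wrist");im=camera("wrist");cv2.imwrite(f"pics/{tag}.png",cv2.resize(im[130:330,180:380,::-1],None,fx=3,fy=3,interpolation=cv2.INTER_CUBIC))
E
python3 -c "
from h import *
stat('r1')
cv2.imwrite('pics/r1s.png',cv2.resize(camera('scene')[210:290,260:350,::-1],None,fx=7,fy=7,interpolation=cv2.INTER_CUBIC))"
```

```text
tilt left 0.169 fwd 0.001 bedpos-C0 mm [0.04 6.78 0.7 ] F [ 0.1 -4.7  3.3] M [-0.84 -0.13  0.02] w 25.48 t 5.62
```

View pics/r1.png

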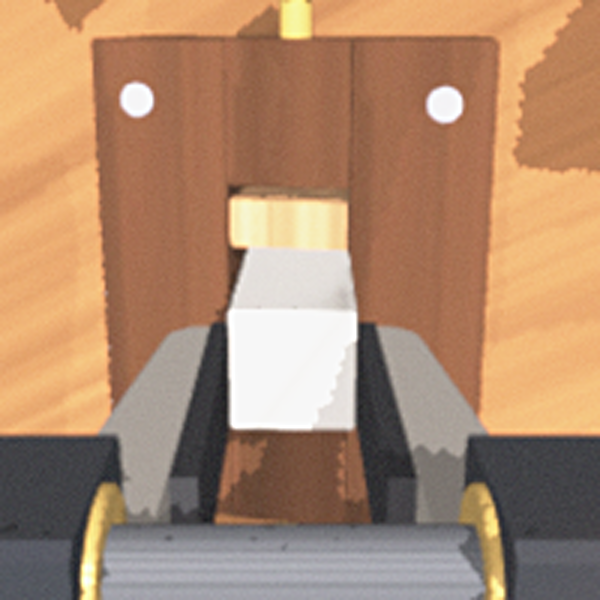

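View pics/r1s.png

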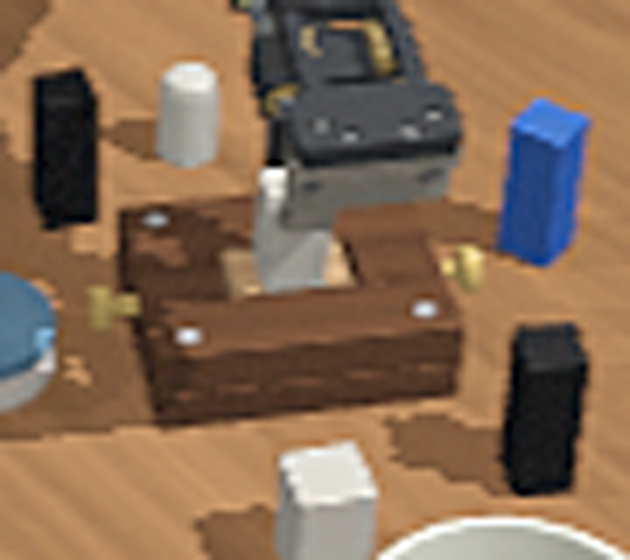

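```bash
cat >> h.py <<'E'
def tgt(th,lift):
    L=.042+lift/2;pos=C0+B@[0,L*np.sin(th),-L*(1-np.cos(th))+lift]
    return pos,B@R.from_rotvec([-th,0,0]).as_matrix()@B.T@down(-.483)
def rows(th0,l0,th1,l1,n=7):
    for i in range(1,n+1):
        a,b=todelta(*tgt(th0+(th1-th0)*i/n,l0+(l1-l0)*i/n));print(a.tolist(),b.tolist())
E
python3 -c "
from h import *
rows(.165,.0012,-.165,.0035)"
```

```text
[-0.0001, -0.0006, -0.0045] [0.0647, 0.0012, -0.0013]
[-0.0001, -0.001, -0.0096] [0.1247, 0.0012, -0.0014]
[-0.0001, -0.0012, -0.0148] [0.1848, 0.0012, -0.0014]
[-0.0001, -0.0012, -0.0199] [0.2448, 0.0011, -0.0014]
[-0.0001, -0.0009, -0.0251] [0.3048, 0.0011, -0.0015]
[-0.0001, -0.0004, -0.0302] [0.3648, 0.0011, -0.0015]
[-0.0001, 0.0004, -0.0353] [0.4249, 0.001, -0.0015]
```

Call:
send_rows(
  plan=[
    {"delta_pos": [0,-0.001,-0.0045],"delta_rot": [0.065,0,0],"fingers": 255},
    {"delta_pos": [0,-0.0017,-0.0096],"delta_rot": [0.125,0,0],"fingers": 255},
    {"delta_pos": [0,-0.002,-0.0148],"delta_rot": [0.185,0,0],"fingers": 255},
    {"delta_pos": [0,-0.0022,-0.02],"delta_rot": [0.245,0,0],"fingers": 255},
    {"delta_pos": [0,-0.002,-0.025],"delta_rot": [0.305,0,0],"fingers": 255},
    {"delta_pos": [0,-0.0015,-0.03],"delta_rot": [0.365,0,0],"fingers": 255},
    {"delta_pos": [0,-0.001,-0.0353],"delta_rot": [0.425,0,0],"fingers": 255},
    {"delta_pos": [0,-0.001,-0.0353],"delta_rot": [0.425,0,0],"fingers": 255},
  ],
)

```text
time: 6.72
position: [0.5528, 0.1391, 0.074]
ee_rot: [-1.375, 0.342, -0.398]
wrist_force: [3.2, 3.1, -8.7]
grip_width: 0.0256
```

```bash
python3 -c "
from h import *
stat('r2')
rows(-.165,.003,.165,.0065)"
```

```text
tilt left -0.165 fwd 0.003 bedpos-C0 mm [-0.84 -6.83  1.92] F [ 1.4  4.3 -8.7] M [ 0.35 -0.45 -0.05] w 25.56 t 6.72
[0.0022, -0.0024, 0.0046] [-0.0593, -0.0002, -0.0039]
[0.0022, -0.0033, 0.0099] [-0.1193, -0.0001, -0.0039]
[0.0022, -0.0039, 0.0152] [-0.1793, -0.0001, -0.0039]
[0.0022, -0.0043, 0.0206] [-0.2393, 0.0, -0.0039]
[0.0022, -0.0044, 0.026] [-0.2994, 0.0001, -0.0039]
[0.0022, -0.0043, 0.0314] [-0.3594, 0.0002, -0.0039]
[0.0022, -0.0039, 0.0367] [-0.4194, 0.0003, -0.0039]
```

View pics/r2.png

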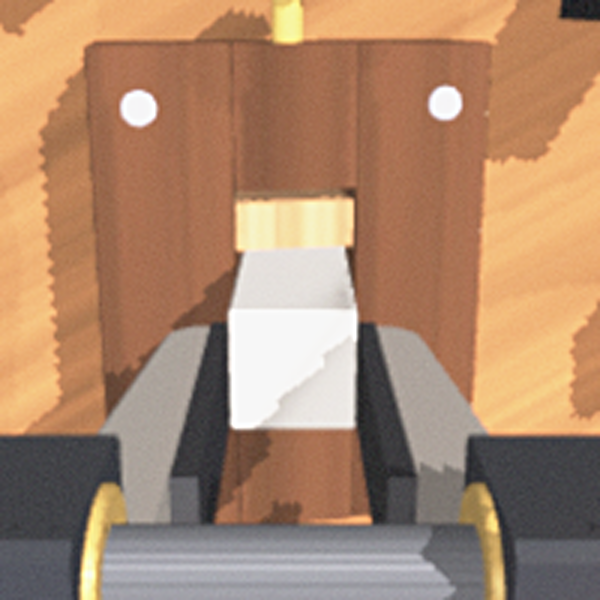

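Call:
send_rows(
  plan=[
    {"delta_pos": [0.001,-0.0025,0.0046],"delta_rot": [-0.06,0,-0.001],"fingers": 255},
    {"delta_pos": [0.001,-0.0035,0.01],"delta_rot": [-0.12,0,-0.002],"fingers": 255},
    {"delta_pos": [0.001,-0.0045,0.0152],"delta_rot": [-0.18,0,-0.002],"fingers": 255},
    {"delta_pos": [0.001,-0.005,0.0206],"delta_rot": [-0.24,0,-0.002],"fingers": 255},
    {"delta_pos": [0.001,-0.0055,0.026],"delta_rot": [-0.3,0,-0.002],"fingers": 255},
    {"delta_pos": [0.001,-0.0055,0.0314],"delta_rot": [-0.36,0,-0.002],"fingers": 255},
    {"delta_pos": [0.001,-0.0055,0.0367],"delta_rot": [-0.42,0,-0.002],"fingers": 255},
    {"delta_pos": [0.001,-0.0055,0.0367],"delta_rot": [-0.42,0,-0.002],"fingers": 255},
  ],
)

```text
time: 7.78
position: [0.559, 0.1519, 0.0769]
ee_rot: [-1.701, 0.42, -0.35]
wrist_force: [-0.2, -2.2, -10.7]
grip_width: 0.0256
```

```bash
python3 -c "
from h import *
stat('r3')
rows(.165,.006,-.165,.0095)"
```

```text
tilt left 0.168 fwd 0.003 bedpos-C0 mm [-1.26  7.32  4.81] F [  0.8  -2.  -10.7] M [ 0.1  -0.47  0.05] w 25.64 t 7.78
[0.0032, -0.0025, -0.0053] [0.0624, 0.002, -0.0038]
[0.0032, -0.0034, -0.0108] [0.1224, 0.0019, -0.0039]
[0.0032, -0.004, -0.0163] [0.1825, 0.0018, -0.0039]
[0.0032, -0.0043, -0.0219] [0.2425, 0.0017, -0.004]
[0.0032, -0.0044, -0.0274] [0.3025, 0.0016, -0.004]
[0.0032, -0.0042, -0.033] [0.3625, 0.0015, -0.004]
[0.0032, -0.0037, -0.0385] [0.4226, 0.0014, -0.0041]
```

View pics/r3.png

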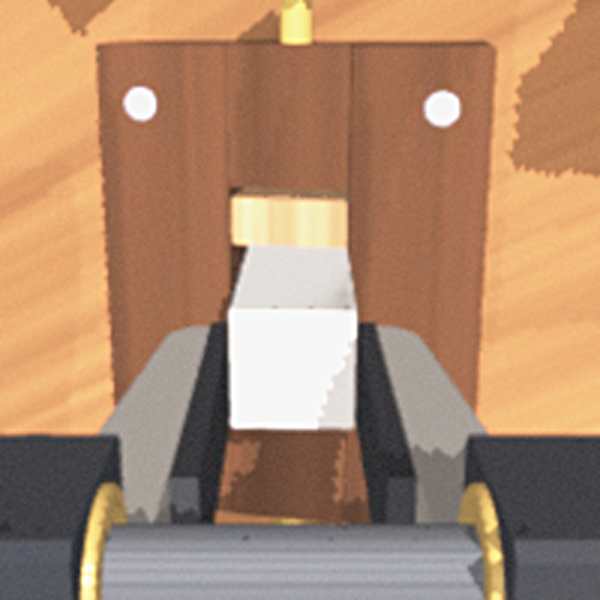

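Call:
send_rows(
  plan=[
    {"delta_pos": [0.001,-0.0025,-0.0053],"delta_rot": [0.062,0,-0.002],"fingers": 255},
    {"delta_pos": [0.002,-0.0035,-0.0108],"delta_rot": [0.122,0,-0.003],"fingers": 255},
    {"delta_pos": [0.002,-0.0045,-0.0163],"delta_rot": [0.182,0,-0.003],"fingers": 255},
    {"delta_pos": [0.002,-0.005,-0.022],"delta_rot": [0.242,0,-0.003],"fingers": 255},
    {"delta_pos": [0.002,-0.005,-0.0274],"delta_rot": [0.302,0,-0.003],"fingers": 255},
    {"delta_pos": [0.002,-0.005,-0.033],"delta_rot": [0.362,0,-0.003],"fingers": 255},
    {"delta_pos": [0.002,-0.005,-0.0385],"delta_rot": [0.422,0,-0.003],"fingers": 255},
    {"delta_pos": [0.002,-0.005,-0.0385],"delta_rot": [0.422,0,-0.003],"fingers": 255},
  ],
)

```text
time: 8.82
position: [0.5519, 0.1382, 0.0808]
ee_rot: [-1.376, 0.341, -0.399]
wrist_force: [3.5, 2.6, -12.6]
grip_width: 0.0256
```

```bash
python3 -c "
from h import *
stat('r4')
rows(-.165,.009,.165,.0125)"
```

```text
tilt left -0.165 fwd 0.002 bedpos-C0 mm [-1.15 -8.06  8.69] F [  1.9   3.9 -12.6] M [ 0.17 -0.4   0.01] w 25.62 t 8.82
[0.0029, -0.0001, 0.0062] [-0.0587, -0.0001, -0.0026]
[0.0029, -0.001, 0.0119] [-0.1187, -0.0, -0.0026]
[0.0029, -0.0016, 0.0176] [-0.1787, 0.0, -0.0026]
[0.0029, -0.0019, 0.0233] [-0.2387, 0.0001, -0.0026]
[0.0029, -0.002, 0.029] [-0.2987, 0.0002, -0.0026]
[0.0029, -0.0017, 0.0347] [-0.3588, 0.0002, -0.0026]
[0.0029, -0.0012, 0.0404] [-0.4188, 0.0003, -0.0026]
```

View pics/r4.png

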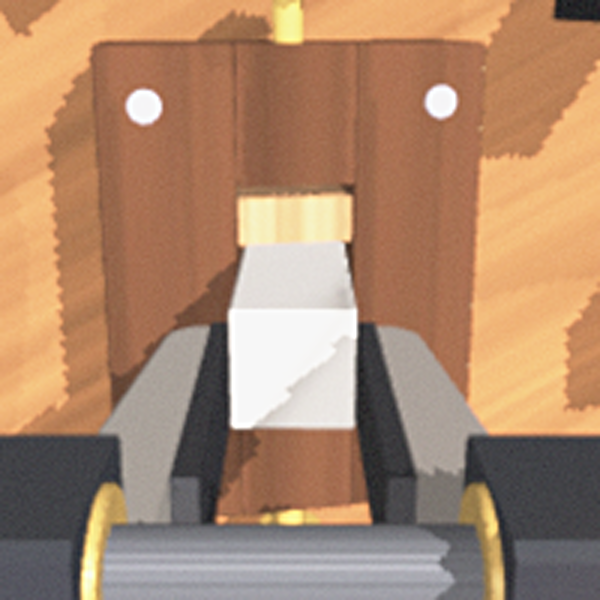

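Four rocks are done (two each way, about 9.5°), with the foot about 9 mm up and no slip in the grip. I'll keep easing it up.

Call:
send_rows(
  plan=[
    {"delta_pos": [0.001,-0.002,0.0062],"delta_rot": [-0.06,0,-0.002],"fingers": 255},
    {"delta_pos": [0.002,-0.004,0.012],"delta_rot": [-0.12,0,-0.002],"fingers": 255},
    {"delta_pos": [0.002,-0.006,0.0176],"delta_rot": [-0.18,0,-0.002],"fingers": 255},
    {"delta_pos": [0.002,-0.0075,0.0233],"delta_rot": [-0.24,0,-0.002],"fingers": 255},
    {"delta_pos": [0.002,-0.0085,0.029],"delta_rot": [-0.3,0,-0.002],"fingers": 255},
    {"delta_pos": [0.002,-0.009,0.0347],"delta_rot": [-0.36,0,-0.002],"fingers": 255},
    {"delta_pos": [0.002,-0.009,0.0404],"delta_rot": [-0.42,0,-0.002],"fingers": 255},
    {"delta_pos": [0.002,-0.009,0.0404],"delta_rot": [-0.42,0,-0.002],"fingers": 255},
  ],
)

```text
time: 9.88
position: [0.5592, 0.1518, 0.0859]
ee_rot: [-1.701, 0.419, -0.351]
wrist_force: [-0.3, -3.1, -12.2]
grip_width: 0.0254
```

```bash
python3 -c "
from h import *
stat('r5')
rows(.165,.0145,-.165,.019)"
```

```text
tilt left 0.168 fwd 0.002 bedpos-C0 mm [-1.1   7.38 13.82] F [  1.2  -2.9 -12.2] M [-0.03 -0.25 -0.02] w 25.4 t 9.88
[0.0026, -0.0016, -0.0039] [0.0626, 0.0014, -0.0023]
[0.0026, -0.0028, -0.0099] [0.1227, 0.0013, -0.0023]
[0.0026, -0.0037, -0.016] [0.1827, 0.0013, -0.0023]
[0.0026, -0.0043, -0.0221] [0.2427, 0.0012, -0.0024]
[0.0026, -0.0046, -0.0283] [0.3027, 0.0012, -0.0024]
[0.0026, -0.0046, -0.0344] [0.3628, 0.0011, -0.0024]
[0.0025, -0.0043, -0.0406] [0.4228, 0.0011, -0.0025]
```

View pics/r5.png

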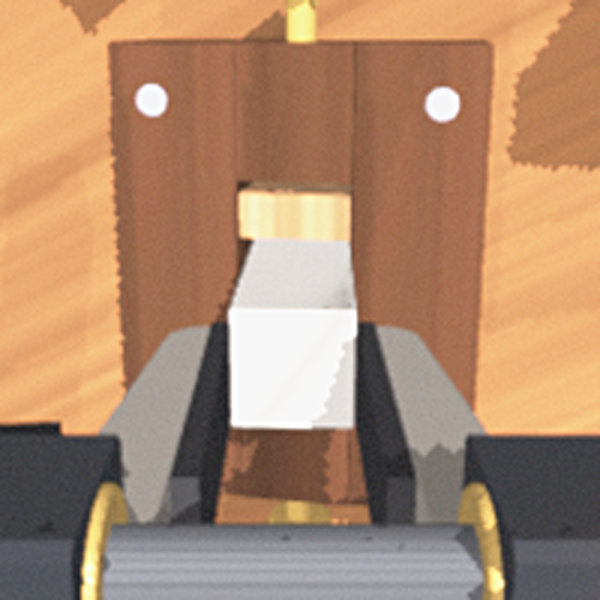

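Call:
send_rows(
  plan=[
    {"delta_pos": [0.001,-0.002,-0.004],"delta_rot": [0.062,0,-0.002],"fingers": 255},
    {"delta_pos": [0.002,-0.004,-0.01],"delta_rot": [0.122,0,-0.002],"fingers": 255},
    {"delta_pos": [0.002,-0.006,-0.016],"delta_rot": [0.182,0,-0.002],"fingers": 255},
    {"delta_pos": [0.002,-0.007,-0.022],"delta_rot": [0.242,0,-0.002],"fingers": 255},
    {"delta_pos": [0.002,-0.008,-0.028],"delta_rot": [0.302,0,-0.002],"fingers": 255},
    {"delta_pos": [0.002,-0.0085,-0.034],"delta_rot": [0.362,0,-0.002],"fingers": 255},
    {"delta_pos": [0.002,-0.0085,-0.04],"delta_rot": [0.422,0,-0.002],"fingers": 255},
    {"delta_pos": [0.002,-0.0085,-0.04],"delta_rot": [0.422,0,-0.002],"fingers": 255},
  ],
)

```text
time: 10.92
position: [0.5518, 0.1374, 0.0916]
ee_rot: [-1.377, 0.341, -0.399]
wrist_force: [0.2, 1.5, -13.8]
grip_width: 0.0249
```

```bash
python3 -c "
from h import *
stat('r6')
rows(-.165,.020,0,.024,4);rows(0,.024,0,.047,5)"
```

```text
tilt left -0.164 fwd 0.001 bedpos-C0 mm [-0.86 -8.85 19.48] F [ -0.5   1.4 -13.8] M [-0.08 -0.08  0.01] w 24.9 t 10.93
[0.0021, -0.0019, 0.0056] [-0.0504, -0.0002, -0.0019]
[0.0021, -0.0041, 0.0113] [-0.1029, -0.0002, -0.0019]
[0.0021, -0.006, 0.0171] [-0.1554, -0.0001, -0.0019]
[0.0021, -0.0077, 0.023] [-0.208, -0.0001, -0.0019]
[0.0021, -0.019, 0.0249] [-0.208, -0.0001, -0.0019]
[0.0021, -0.0304, 0.0267] [-0.208, -0.0001, -0.0019]
[0.0021, -0.0417, 0.0286] [-0.208, -0.0001, -0.0019]
[0.002, -0.0531, 0.0305] [-0.208, -0.0001, -0.0019]
[0.002, -0.0644, 0.0323] [-0.208, -0.0001, -0.0019]
```

View pics/r6.png

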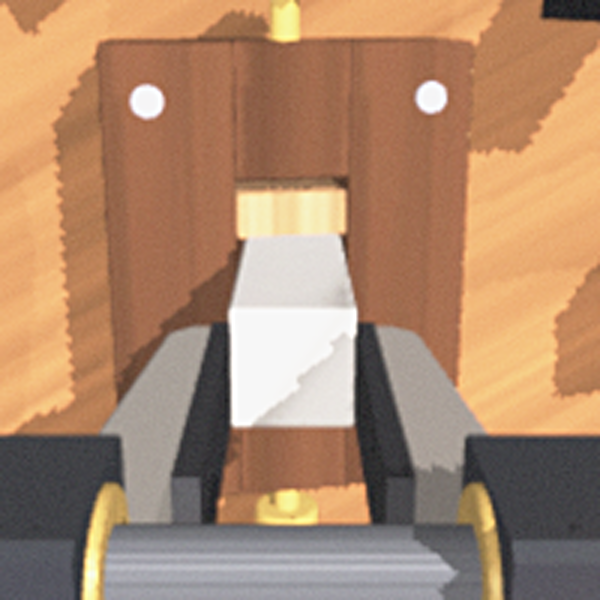

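Call:
send_rows(
  plan=[
    {"delta_pos": [0.001,-0.003,0.0056],"delta_rot": [-0.05,0,-0.001],"fingers": 255},
    {"delta_pos": [0.002,-0.006,0.0113],"delta_rot": [-0.103,0,-0.002],"fingers": 255},
    {"delta_pos": [0.002,-0.009,0.017],"delta_rot": [-0.155,0,-0.002],"fingers": 255},
    {"delta_pos": [0.002,-0.013,0.0235],"delta_rot": [-0.208,0,-0.002],"fingers": 255},
    {"delta_pos": [0.002,-0.021,0.025],"delta_rot": [-0.208,0,-0.002],"fingers": 255},
    {"delta_pos": [0.002,-0.031,0.0268],"delta_rot": [-0.208,0,-0.002],"fingers": 255},
    {"delta_pos": [0.002,-0.042,0.0286],"delta_rot": [-0.208,0,-0.002],"fingers": 255},
    {"delta_pos": [0.002,-0.053,0.0305],"delta_rot": [-0.208,0,-0.002],"fingers": 255},
    {"delta_pos": [0.002,-0.065,0.0323],"delta_rot": [-0.208,0,-0.002],"fingers": 255},
    {"delta_pos": [0.002,-0.065,0.0323],"delta_rot": [-0.208,0,-0.002],"fingers": 255},
    {"delta_pos": [0.002,-0.065,0.0323],"delta_rot": [-0.208,0,-0.002],"fingers": 255},
    {"delta_pos": [0.002,-0.065,0.0323],"delta_rot": [-0.208,0,-0.002],"fingers": 255},
  ],
)

```text
time: 12.48
position: [0.5564, 0.1447, 0.119]
ee_rot: [-1.538, 0.379, -0.378]
wrist_force: [0.1, 1.0, -0.6]
grip_width: 0.0006
```

```bash
python3 -c "
from h import *
stat('r7')
cv2.imwrite('pics/r7s.png',cv2.resize(camera('scene')[190:290,230:360,::-1],None,fx=5.5,fy=5.5,interpolation=cv2.INTER_CUBIC))
cv2.imwrite('pics/r7t.png',camera('top')[:,:,::-1])"
```

```text
tilt left 0.000 fwd 0.000 bedpos-C0 mm [-0.21 -0.17 46.94] F [-0.4  0.9 -0.6] M [ 0.14 -0.1   0.  ] w 0.6 t 12.47
```

View pics/r7.png

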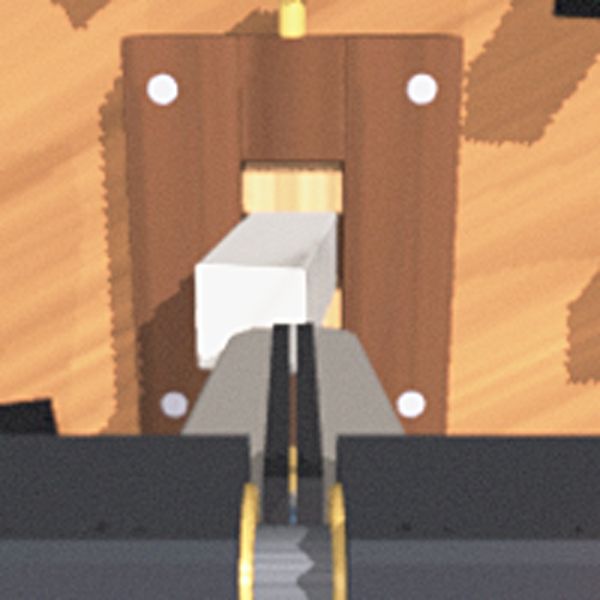

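View pics/r7s.png

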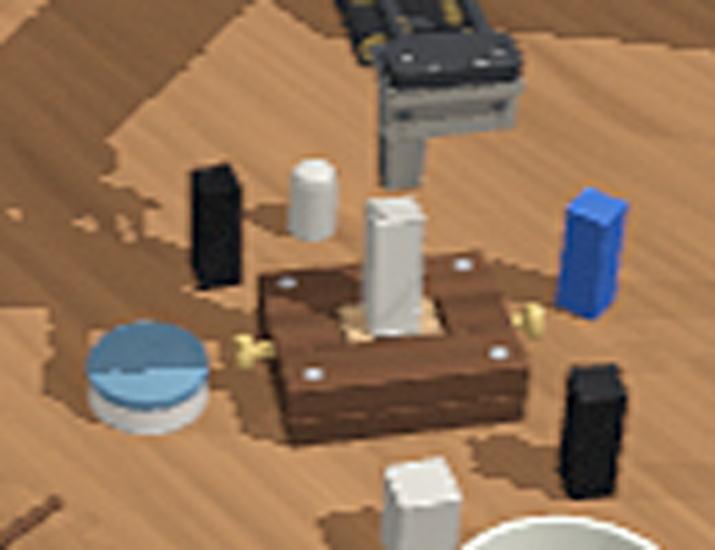

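The seal slipped out of the grip on the final straight pull. It stands tilted right in the jaws, with its top face at about (263,235) in the full wrist frame, and the fingers shut above it. I'll back straight up, measure again and regrip lower down.

Call:
send_rows(
  plan=[
    {"delta_pos": [0,-0.06,0],"delta_rot": [0,0,0],"fingers": 255},
    {"delta_pos": [0,-0.14,0],"delta_rot": [0,0,0],"fingers": 255},
    {"delta_pos": [0,-0.25,0],"delta_rot": [0,0,0],"fingers": 60},
    {"delta_pos": [0,-0.25,0],"delta_rot": [0,0,0],"fingers": 60},
    {"delta_pos": [0,-0.25,0],"delta_rot": [0,0,0],"fingers": 60},
    {"delta_pos": [0,-0.25,0],"delta_rot": [0,0,0],"fingers": 60},
    {"delta_pos": [0,-0.25,0],"delta_rot": [0,0,0],"fingers": 60},
  ],
)

```text
time: 13.5
position: [0.5559, 0.1447, 0.2178]
ee_rot: [-1.538, 0.381, -0.377]
wrist_force: [-0.0, 1.3, -0.2]
grip_width: 0.049
```

```bash
python3 - <<'E'
from h import *
import pickle
p=camera_params("wrist");im=camera("wrist")
s=camera("scene")
pickle.dump(p,open("w8.pkl","wb"))
print(telemetry.get_obs()["position"],telemetry.get_obs()["grip_width"],telemetry.get_obs()["time"])
cv2.imwrite("pics/w8f.png",im[:,:,::-1]);cv2.imwrite("pics/s8f.png",s[:,:,::-1])
cv2.imwrite("pics/w8.png",cv2.resize(im[140:290,205:345,::-1],None,fx=4,fy=4,interpolation=cv2.INTER_CUBIC))
cv2.imwrite("pics/s8.png",cv2.resize(s[215:285,265:340,::-1],None,fx=8,fy=8,interpolation=cv2.INTER_CUBIC))
E
```

```text
[0.55619403 0.1447467  0.21838857] 0.05629245243683913 13.6
```

View pics/w8.png

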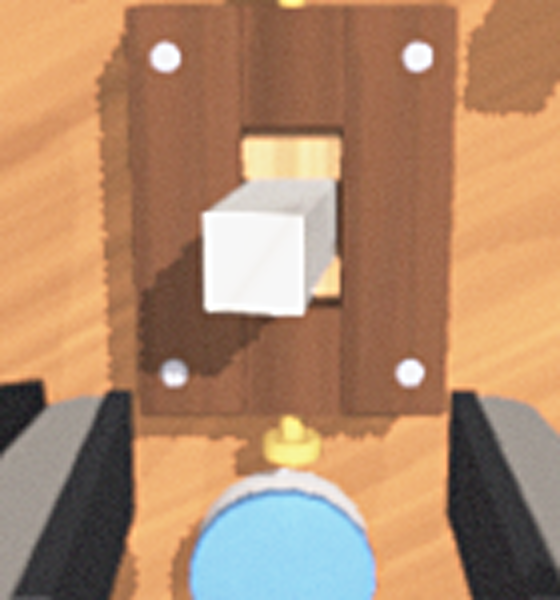

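View pics/s8.png

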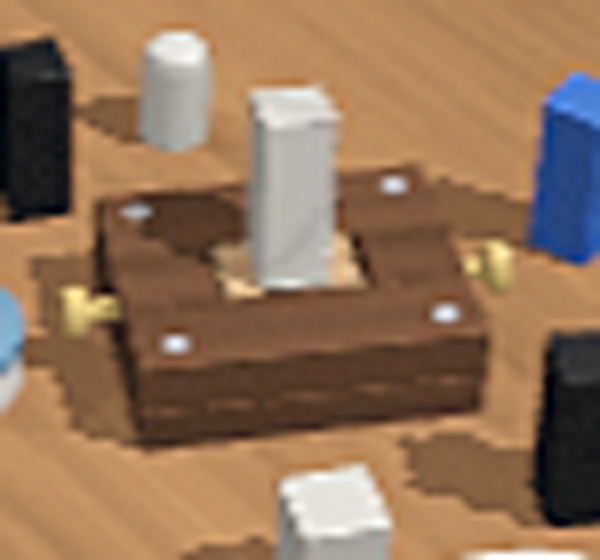

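```bash
cat > fit.py <<'E'
from h import *
from scipy.optimize import least_squares
from scipy.spatial import cKDTree
BC=np.array([.557,.1456,.0])
def corners(v,bot=False):
    th,x,y,zt=v; Rm=R.from_rotvec([-th,0,0]).as_matrix()  # top centre x,y,zt in bed frame
    P=[[a*13,b*13,0] for a in(-1,1) for b in(-1,1)]
    if bot:P=[[0,0,0],[0,0,-70],[0,0,-35]]
    return [BC+B@((Rm@np.array(q)+[x,y,zt])/1e3) for q in P]
def fit(obs,v0):
    # obs: list of (p, pts Nx2) matched by nearest
    def res(v):
        r=[]
        for p,pts,idx in obs:
            C=corners(v); r+=[proj(p,C[i])-q for i,q in zip(idx,pts)]
        return np.array(r).ravel()
    s=least_squares(res,v0);return s.x,np.abs(s.fun).round(1)
E
python3 - <<'E'
from fit import *
import pickle
p=pickle.load(open("w8.pkl","rb"));ps=camera_params("scene")
v=[-.16,0,-10,108]
print([proj(p,c).round(1) for c in corners(v)],[proj(ps,c).round(1) for c in corners(v)])
w=(np.array([(203,211),(304,210),(304,315),(205,310)])+.5)/4-.5+[205,140]
s=(np.array([(250,92),(325,88),(340,118),(258,126)])+.5)/8-.5+[265,215]
print(w.round(1),s.round(1))
def m(pts,pp):
    C=np.array([proj(pp,c) for c in corners(v)]);C=C-C.mean(0)+pts.mean(0);return cKDTree(C).query(pts)[1]
iw,is_=m(w,p),m(s,ps);print(iw,is_)
x,r=fit([(p,w,iw),(ps,s,is_)],v);print(x.round(3),r)
print(fit([(p,w,iw)],v)); 
for P in corners(x,True):print((B.T@(P-BC)*1e3).round(1))
for P in corners(x,True):print(proj(ps,P).round(1))
E
```

```text
[array([255.4, 194.2]), array([280.5, 194.9]), array([255.9, 218.6]), array([280.4, 219.7])] [array([304.1, 225.5]), array([306.3, 229.7]), array([295.4, 226.3]), array([297.4, 230.5])]
[[255.4 192.4]
 [280.6 192.1]
 [280.6 218.4]
 [255.9 217.1]] [[295.8 226.1]
 [305.2 225.6]
 [307.1 229.3]
 [296.8 230.3]]
[0 1 3 2] [2 0 1 3]
[ -0.152  -1.965  -9.903 108.456] [0.  0.  0.  1.  0.1 0.4 0.  0.2 0.3 0.1 0.4 0.3 0.1 0.2 1.3 0.1]
(array([ -0.15780701,  -3.28689985,  -9.70753148, 113.79505425]), array([0.2, 0.3, 0.2, 0.7, 0.1, 0.3, 0.2, 0.1]))
[ -2.   -9.9 108.5]
[-2.   0.7 39.3]
[-2.  -4.6 73.9]
[301.5 227.8]
[301.2 248.5]
[301.3 238.3]
```

```bash
cat >> fit.py <<'E'
def pose(th,x,y,z):
    return BC+B@(np.array([x,y,z])/1e3), B@R.from_rotvec([-th,0,0]).as_matrix()@B.T@down(-.483)
E
python3 - <<'E'
from fit import *
ax=np.array([0,np.sin(-.155),np.cos(.155)])
g=np.array([-1.7,-4.4,70.5])
for d in (80,60,45,30,15,6,0):
    a,b=todelta(*pose(-.155,*(g+ax*d)));print(d,a.tolist(),b.tolist())
E
```

```text
80 [-0.0032, 0.1722, -0.0389] [0.1985, -0.0002, -0.0018]
60 [-0.0031, 0.2216, -0.0311] [0.1985, -0.0002, -0.0018]
45 [-0.0031, 0.2586, -0.0253] [0.1985, -0.0002, -0.0018]
30 [-0.003, 0.2956, -0.0195] [0.1985, -0.0002, -0.0018]
15 [-0.003, 0.3327, -0.0137] [0.1985, -0.0002, -0.0018]
6 [-0.003, 0.3549, -0.0102] [0.1985, -0.0002, -0.0018]
0 [-0.0029, 0.3697, -0.0078] [0.1985, -0.0002, -0.0018]
```

Call:
send_rows(
  plan=[
    {"delta_pos": [-0.003,0.1,-0.039],"delta_rot": [0.1,0,0],"fingers": 115},
    {"delta_pos": [-0.003,0.17,-0.039],"delta_rot": [0.1985,0,-0.002],"fingers": 115},
    {"delta_pos": [-0.003,0.222,-0.031],"delta_rot": [0.1985,0,-0.002],"fingers": 115},
    {"delta_pos": [-0.003,0.222,-0.031],"delta_rot": [0.1985,0,-0.002],"fingers": 115},
    {"delta_pos": [-0.003,0.222,-0.031],"delta_rot": [0.1985,0,-0.002],"fingers": 115},
  ],
)

```text
time: 14.22
position: [0.55, 0.1344, 0.1306]
ee_rot: [-1.386, 0.34, -0.4]
wrist_force: [1.1, -0.1, 0.8]
grip_width: 0.0505
```

```bash
python3 - <<'E'
from fit import *
import pickle
p=camera_params("wrist");im=camera("wrist");pickle.dump(p,open("w9.pkl","wb"))
cv2.imwrite("pics/w9.png",cv2.resize(im[130:330,180:380,::-1],None,fx=3,fy=3,interpolation=cv2.INTER_CUBIC))
o=telemetry.get_obs();print((B.T@(o["position"]-BC)*1e3).round(2),o["grip_width"])
v=[-.152,-1.97,-9.9,108.5]
print([((proj(p,c)-[180,130]+.5)*3-.5).round(0) for c in corners(v)])
E
```

```text
[ -0.79 -13.03 130.98] 0.05034692327240425
[array([234., 257.]), array([341., 257.]), array([236., 357.]), array([339., 357.])]
```

View pics/w9.png

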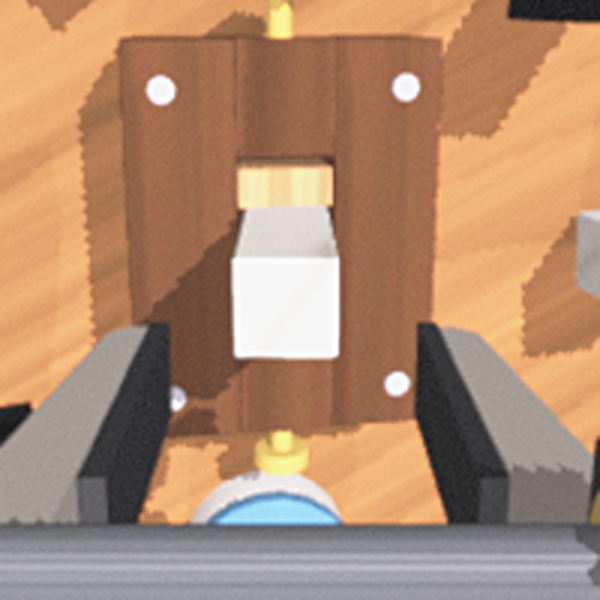

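```bash
python3 - <<'E'
from fit import *
ax=np.array([0,np.sin(-.155),np.cos(.155)])
g=np.array([-1.7,-5.2,70.5])
for d in (60,45,30,15,6,0):
    a,b=todelta(*pose(-.155,*(g+ax*d)));print(d,a.tolist(),b.tolist())
E
```

```text
60 [-0.0023, 0.0024, -0.004] [-0.0012, 0.0007, 0.0028]
45 [-0.0024, 0.0399, -0.004] [-0.0012, 0.0007, 0.0028]
30 [-0.0024, 0.0774, -0.0041] [-0.0012, 0.0007, 0.0028]
15 [-0.0025, 0.1149, -0.0041] [-0.0012, 0.0007, 0.0028]
6 [-0.0026, 0.1374, -0.0041] [-0.0012, 0.0007, 0.0028]
0 [-0.0026, 0.1524, -0.0041] [-0.0012, 0.0007, 0.0028]
```

Call:
send_rows(
  plan=[
    {"delta_pos": [-0.0024,0.0024,-0.004],"delta_rot": [0,0,0.002],"fingers": 125},
    {"delta_pos": [-0.0025,0.04,-0.004],"delta_rot": [0,0,0.002],"fingers": 125},
    {"delta_pos": [-0.0025,0.077,-0.004],"delta_rot": [0,0,0.002],"fingers": 125},
    {"delta_pos": [-0.0025,0.115,-0.004],"delta_rot": [0,0,0.002],"fingers": 125},
    {"delta_pos": [-0.0025,0.137,-0.004],"delta_rot": [0,0,0.002],"fingers": 125},
    {"delta_pos": [-0.0025,0.15,-0.004],"delta_rot": [0,0,0.002],"fingers": 125},
    {"delta_pos": [-0.0025,0.15,-0.004],"delta_rot": [0,0,0.002],"fingers": 125},
  ],
)

```text
time: 15.15
position: [0.553, 0.1417, 0.0712]
ee_rot: [-1.386, 0.341, -0.399]
wrist_force: [-0.2, -0.4, -0.0]
grip_width: 0.0466
```

```bash
python3 - <<'E'
from fit import *
p=camera_params("wrist");im=camera("wrist")
cv2.imwrite("pics/w10.png",cv2.resize(im[130:330,180:380,::-1],None,fx=3,fy=3,interpolation=cv2.INTER_CUBIC))
o=telemetry.get_obs();print((B.T@(o["position"]-BC)*1e3).round(2),o["grip_width"],o["wrist_force"])
print(todelta(*pose(-.155,-1.7,-5.2,70.5)))
E
```

```text
[-1.49 -5.19 71.63] 0.04681836699935648 [ 0.27184972  0.44298524 -0.40545398]
(array([-0.0005,  0.0028, -0.0005]), array([-0.0014,  0.0008,  0.0011]))
```

View pics/w10.png

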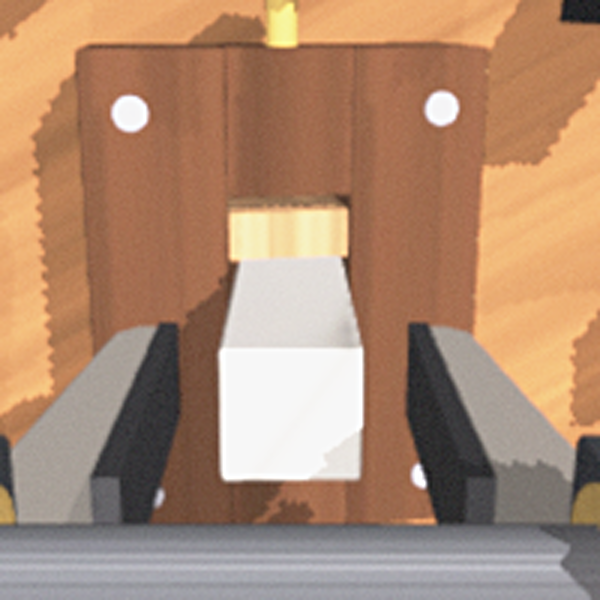

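Call:
send_rows(
  plan=[
    {"delta_pos": [-0.0005,0.001,-0.001],"delta_rot": [0,0,0],"fingers": 150},
    {"delta_pos": [-0.0005,0.001,-0.001],"delta_rot": [0,0,0],"fingers": 165},
    {"delta_pos": [-0.0005,0.001,-0.001],"delta_rot": [0,0,0],"fingers": 175},
    {"delta_pos": [-0.0005,0.001,-0.001],"delta_rot": [0,0,0],"fingers": 185},
    {"delta_pos": [-0.0005,0.001,-0.001],"delta_rot": [0,0,0],"fingers": 195},
    {"delta_pos": [-0.0005,0.001,-0.001],"delta_rot": [0,0,0],"fingers": 210},
    {"delta_pos": [-0.0005,0.001,-0.001],"delta_rot": [0,0,0],"fingers": 230},
  ],
  grip_force=5,
)

```text
time: 16.08
position: [0.553, 0.1414, 0.0713]
ee_rot: [-1.386, 0.34, -0.399]
wrist_force: [-0.4, -1.0, 2.6]
grip_width: 0.0262
```

Call:
send_rows(
  plan=[
    {"delta_pos": [0,0,0],"delta_rot": [0,0,0],"fingers": 255},
    {"delta_pos": [0,0,0],"delta_rot": [0,0,0],"fingers": 255},
    {"delta_pos": [0,0,0],"delta_rot": [0,0,0],"fingers": 255},
  ],
  grip_force=12,
)

```text
time: 16.45
position: [0.553, 0.1414, 0.0713]
ee_rot: [-1.386, 0.34, -0.399]
wrist_force: [-0.8, -1.6, 2.5]
grip_width: 0.0259
```

```bash
python3 -c "
from h import *
stat('r11')
cv2.imwrite('pics/r11s.png',cv2.resize(camera('scene')[190:290,230:360,::-1],None,fx=5.5,fy=5.5,interpolation=cv2.INTER_CUBIC))"
```

```text
tilt left -0.156 fwd -0.001 bedpos-C0 mm [-1.67 -4.75 -0.78] F [-0.  -1.8  2.5] M [-0.24 -0.12  0.02] w 25.93 t 16.45
```

View pics/r11.png

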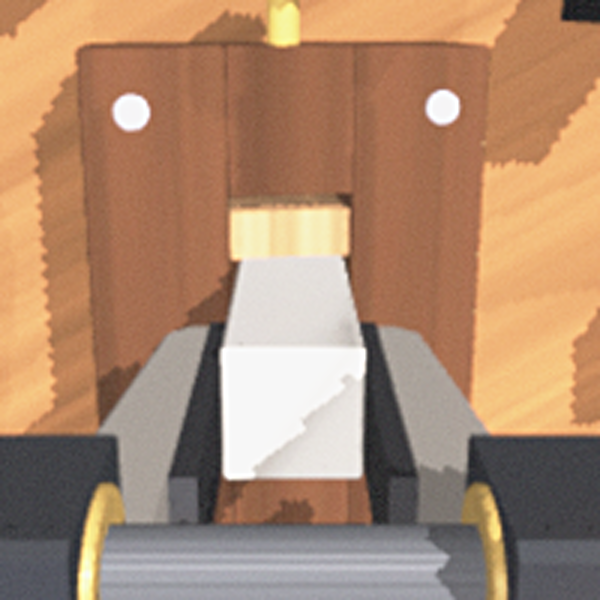

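View pics/r11s.png

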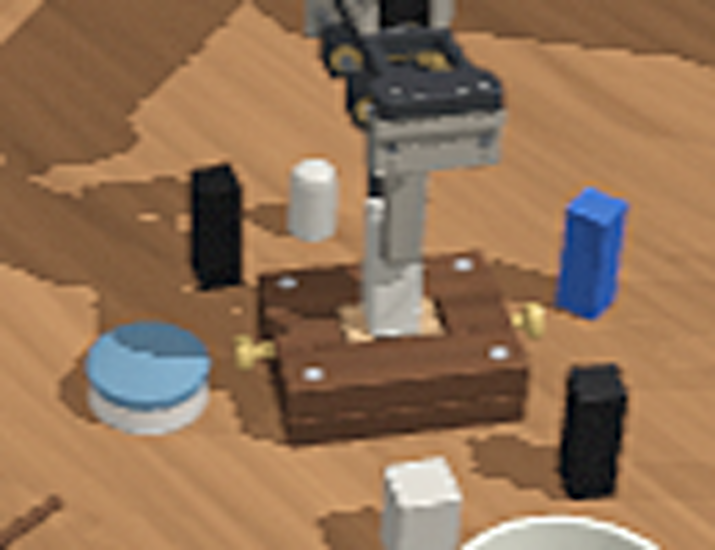

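```bash
cat >> fit.py <<'E'
def rock(th0,th1,lift,n,L=27,dx=0,lead=0):
    o=telemetry.get_obs();c=B.T@(o["position"]-BC)*1e3
    ax=lambda t:np.array([0,np.sin(t),np.cos(t)])
    P=c-L*ax(th0)
    for i in range(1,n+1):
        f=i/n;t=th0+(th1-th0)*f
        a,b=todelta(*pose(t,*(P+L*ax(t)+np.array([dx*f,0,lead+lift*f]))),o);print(a.tolist(),b.tolist())
E
python3 -c "
from fit import *
rock(-.156,.16,4,8)"
```

```text
[0.0, -0.0012, 0.0029] [-0.0502, 0.0009, 0.0014]
[0.0, -0.0023, 0.0057] [-0.1005, 0.0009, 0.0014]
[0.0, -0.0032, 0.0086] [-0.1508, 0.0009, 0.0014]
[0.0, -0.0041, 0.0114] [-0.201, 0.0008, 0.0015]
[0.0, -0.0049, 0.0142] [-0.2513, 0.0008, 0.0015]
[0.0, -0.0055, 0.017] [-0.3016, 0.0008, 0.0015]
[0.0, -0.0061, 0.0198] [-0.3519, 0.0007, 0.0015]
[0.0, -0.0065, 0.0225] [-0.4022, 0.0007, 0.0015]
```

Call:
send_rows(
  plan=[
    {"delta_pos": [0,-0.001,0.003],"delta_rot": [-0.05,0,0],"fingers": 255},
    {"delta_pos": [0,-0.0023,0.0057],"delta_rot": [-0.1,0,0.001],"fingers": 255},
    {"delta_pos": [0,-0.0032,0.0086],"delta_rot": [-0.15,0,0.001],"fingers": 255},
    {"delta_pos": [0,-0.004,0.0114],"delta_rot": [-0.2,0,0.001],"fingers": 255},
    {"delta_pos": [0,-0.005,0.0142],"delta_rot": [-0.25,0,0.001],"fingers": 255},
    {"delta_pos": [0,-0.0055,0.017],"delta_rot": [-0.3,0,0.001],"fingers": 255},
    {"delta_pos": [0,-0.006,0.02],"delta_rot": [-0.35,0,0.001],"fingers": 255},
    {"delta_pos": [0,-0.0065,0.0225],"delta_rot": [-0.4,0,0.001],"fingers": 255},
  ],
)

```text
time: 17.55
position: [0.5565, 0.1489, 0.0749]
ee_rot: [-1.695, 0.417, -0.354]
wrist_force: [0.5, -0.2, -0.6]
grip_width: 0.0257
```

```bash
python3 -c "
from fit import *
stat('r12')
cv2.imwrite('pics/r12s.png',cv2.resize(camera('scene')[190:290,230:360,::-1],None,fx=5.5,fy=5.5,interpolation=cv2.INTER_CUBIC))
rock(.16,-.14,4,8)"
```

```text
tilt left 0.162 fwd 0.000 bedpos-C0 mm [-2.03  3.52  2.84] F [ 0.5  0.  -0.6] M [ 0.24 -0.1   0.03] w 25.7 t 17.55
[-0.0, -0.0012, -0.0027] [0.0475, 0.0019, 0.0027]
[-0.0, -0.0023, -0.0055] [0.0952, 0.002, 0.0026]
[-0.0, -0.0033, -0.0082] [0.143, 0.002, 0.0026]
[-0.0, -0.0042, -0.0109] [0.1907, 0.0021, 0.0026]
[-0.0, -0.005, -0.0136] [0.2385, 0.0021, 0.0025]
[-0.0, -0.0057, -0.0163] [0.2862, 0.0021, 0.0025]
[-0.0, -0.0063, -0.0189] [0.334, 0.0022, 0.0024]
[-0.0, -0.0069, -0.0215] [0.3817, 0.0022, 0.0024]
```

View pics/r12.png

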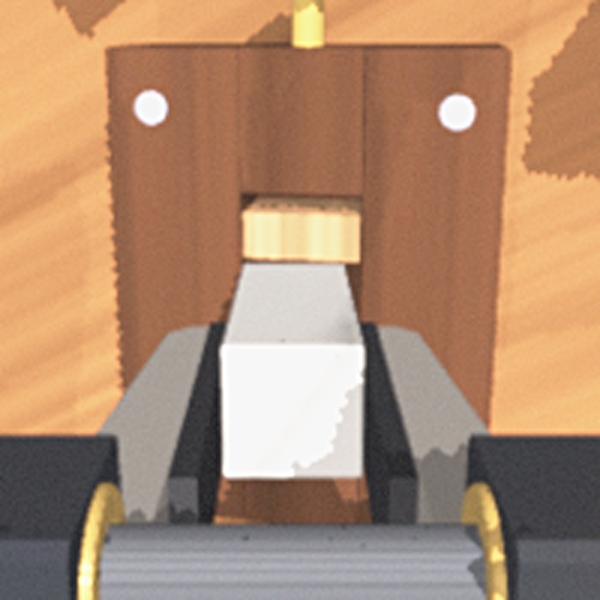

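View pics/r12s.png

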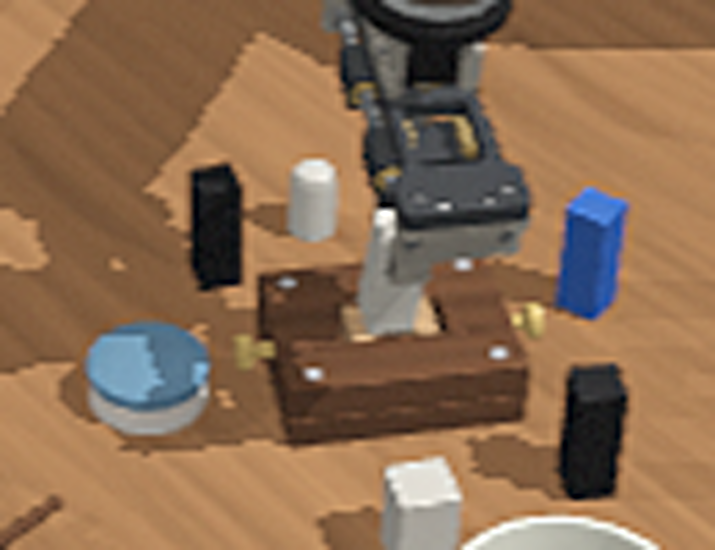

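The vertical load is down to the seal's weight and the cork has closed in, so the seal is out of the jaws. Next I'll turn it upright and raise it gently.

```bash
python3 -c "
from fit import *
rock(.16,0,22,8,L=30,dx=1)"
```

```text
[0.0003, -0.0068, -0.0026] [0.0252, 0.0019, 0.0027]
[0.0006, -0.0135, -0.0052] [0.0507, 0.0019, 0.0027]
[0.001, -0.0202, -0.0078] [0.0761, 0.0019, 0.0026]
[0.0013, -0.0269, -0.0104] [0.1016, 0.002, 0.0026]
[0.0016, -0.0336, -0.013] [0.1271, 0.002, 0.0026]
[0.0019, -0.0402, -0.0155] [0.1525, 0.002, 0.0026]
[0.0023, -0.0468, -0.0181] [0.178, 0.002, 0.0026]
[0.0026, -0.0533, -0.0207] [0.2034, 0.0021, 0.0025]
```

Call:
send_rows(
  plan=[
    {"delta_pos": [0,-0.007,-0.0018],"delta_rot": [0.01,0,0],"fingers": 255},
    {"delta_pos": [0.0005,-0.0135,-0.0045],"delta_rot": [0.035,0,0.001],"fingers": 255},
    {"delta_pos": [0.001,-0.02,-0.0075],"delta_rot": [0.07,0,0.002],"fingers": 255},
    {"delta_pos": [0.001,-0.027,-0.0104],"delta_rot": [0.1,0,0.002],"fingers": 255},
    {"delta_pos": [0.0015,-0.0335,-0.013],"delta_rot": [0.127,0,0.002],"fingers": 255},
    {"delta_pos": [0.002,-0.04,-0.0155],"delta_rot": [0.152,0,0.002],"fingers": 255},
    {"delta_pos": [0.002,-0.047,-0.018],"delta_rot": [0.178,0,0.002],"fingers": 255},
    {"delta_pos": [0.0025,-0.0535,-0.0207],"delta_rot": [0.204,0,0.002],"fingers": 255},
    {"delta_pos": [0.0025,-0.0535,-0.0207],"delta_rot": [0.204,0,0.002],"fingers": 255},
    {"delta_pos": [0.0025,-0.0535,-0.0207],"delta_rot": [0.204,0,0.002],"fingers": 255},
    {"delta_pos": [0.0025,-0.0535,-0.0207],"delta_rot": [0.204,0,0.002],"fingers": 255},
  ],
)

```text
time: 19.02
position: [0.5564, 0.1447, 0.0988]
ee_rot: [-1.537, 0.377, -0.377]
wrist_force: [-0.5, 0.3, -1.6]
grip_width: 0.0261
```

```bash
python3 -c "
from fit import *
stat('r13')
cv2.imwrite('pics/r13t.png',camera('top')[:,:,::-1])
cv2.imwrite('pics/r13s.png',cv2.resize(camera('scene')[190:290,230:360,::-1],None,fx=5.5,fy=5.5,interpolation=cv2.INTER_CUBIC))"
```

```text
tilt left -0.000 fwd -0.000 bedpos-C0 mm [-0.16 -0.25 26.71] F [-0.5  0.  -1.6] M [ 0.13 -0.14  0.03] w 26.14 t 19.02
```

View pics/r13.png

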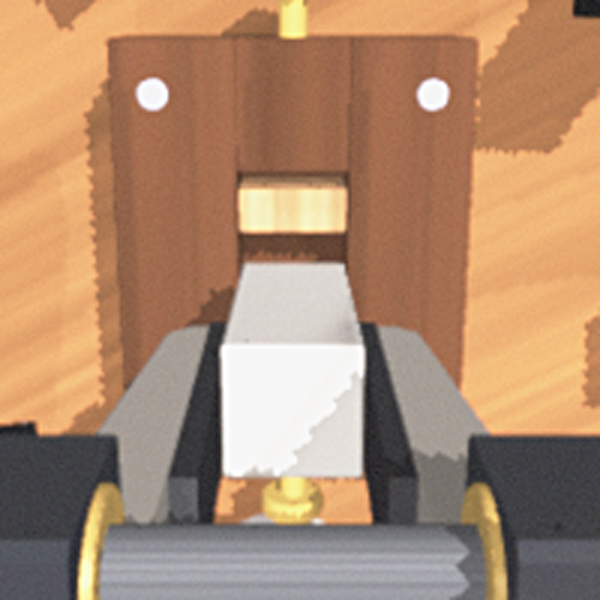

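View pics/r13s.png

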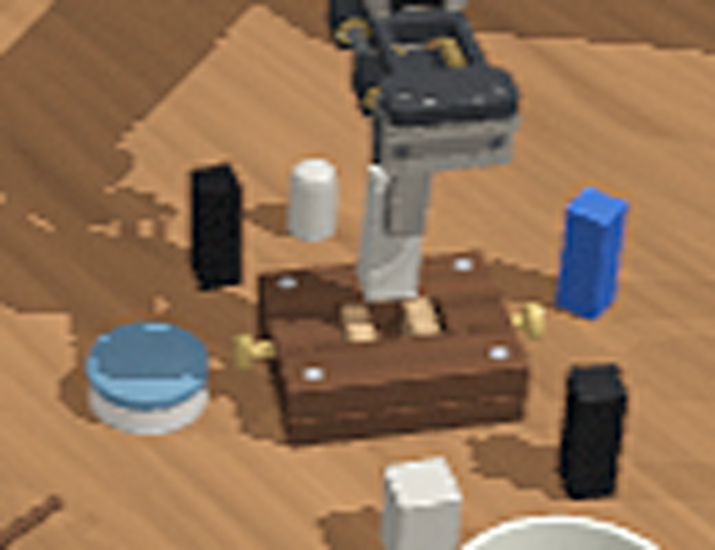

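View pics/r13t.png

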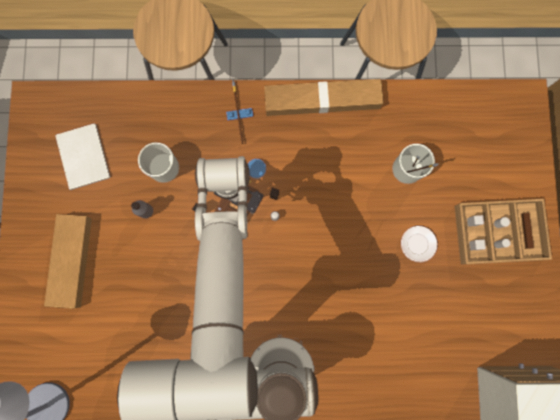

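```bash
python3 - <<'E'
from fit import *
p=camera_params("scene");o=telemetry.get_obs();c=B.T@(o["position"]-BC)*1e3;print(c,o["time"])
for zf in (60,63,66,69):
    C=corners([0,c[0]-1,c[1],zf]);print(zf,[((proj(p,q)-[230,190]+.5)*5.5-.5).round(0).tolist() for q in C])
for zt in (130,134,138):
    C=corners([0,c[0]-1,c[1],zt]);pw=camera_params("wrist");print(zt,[((proj(pw,q)-[180,130]+.5)*3-.5).round(0).tolist() for q in C])
E
```

```text
[-4.90499382e-02 -1.08835250e+00  9.88339476e+01] 19.175
60 [[411.0, 275.0], [422.0, 305.0], [364.0, 280.0], [375.0, 310.0]]
63 [[412.0, 271.0], [423.0, 301.0], [364.0, 275.0], [375.0, 306.0]]
66 [[412.0, 266.0], [423.0, 297.0], [365.0, 271.0], [375.0, 302.0]]
69 [[412.0, 262.0], [423.0, 292.0], [365.0, 267.0], [375.0, 297.0]]
130 [[218.0, 332.0], [358.0, 332.0], [220.0, 460.0], [356.0, 460.0]]
134 [[216.0, 339.0], [360.0, 340.0], [219.0, 470.0], [357.0, 470.0]]
138 [[214.0, 347.0], [362.0, 348.0], [217.0, 481.0], [359.0, 481.0]]
```

```bash
python3 -c "
from station import telemetry,ticket
o=telemetry.get_obs();print(o['dq'].round(4),o['grip_width'],o['wrist_force'])
print(ticket.finish_job())"
```

```text
[-0.0001 -0.0009  0.0014  0.0018  0.0004  0.0012] 0.02595474949594199 [-0.30689508  0.10036431 -1.58322958]
the job is handed in; nothing more can be done
None
```

The seal is out of the slot and held upright over it, with its foot about 25–26 mm above the bed's top. I handed the job in at about 19 s, and no verdict was reported.

- **Rocking:** I took it by its left and right faces at 11 N and rocked it left, right, left, right at about 9.5° each. The foot was then about 9 mm up and still in the slot. One more rock each way brought it to about 20 mm.
- **What went wrong:** my pull after that was too quick. The seal slipped out of the fingers and stayed leaning right in the slot.
- **Recovery:** I backed off, measured it again from the images and regripped it lower at 12 N. One more rock to the left freed it, and then I turned it upright and raised it.
- **Last checks:**
  - The tool shows 0.000 rad of tilt, the arm is still, and the grip is 26 mm wide.
  - The wrist carries only about 1.6 N downward, roughly the seal's own weight.
  - The jaws have closed below the seal.
  - By eye in the last pictures, none of the things standing around had moved where they could be seen. The arm hid part of the top view.
- **Small disagreement:** the wrist view put the foot at about 66 mm above the table and the scene view at about 65 mm.

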